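# Open the test socket and hold the largest transformer over its contacts for the pin check

## Robot

A 6-joint arm with a two-finger parallel gripper is mounted at the origin on a cart in front of the work surface, level with it; the furniture and walls round the work are solid. World frame = base frame: x ahead of the robot, y to its left, z up, the work surface at z = 0. Lengths are in mm, angles in degrees, forces in N, time in s.
With the tool pointing down it reaches from about 325 to 775 mm from the base axis. Payload 5.5 kg.
Tool frame: the origin (TCP) lies between the finger pads; the fingertips stand 19 mm ahead of it and the grasp point (between the pads) is the TCP; z points along the fingers, y is the line along which they close (so a half turn about z gives the same grasp; the last joint's range is limited). The gripper opens to 85 mm and grips with 20 to 120 N. Pads are 22 mm wide; open, the fingers measure 114 mm over their backs; the gripper's body (76 mm by 85 mm) begins 54 mm behind the grasp point. The pads swing forward as they close: fully open they stand 13 mm farther back than shut.
Start: joints at [65.392, 5.22, 70.514, -0, 104.267, -3.249], TCP at [218.54, 558.799, 250.275] pointing down, gripper open.
Joint ranges: [-164.24, 164.24], [-49.07, 125.15], [9.68, 141.18], [-86.29, 266.29], [3.28, 154.24], [-151.56, 151.56]. Speed limits (degrees/s): [147.25, 147.25, 172.46, 180, 180, 180].

## Interface

Orientations are given as a 3x3 rotation matrix whose columns are the frame's x, y, z axes.
In Python, from plant import env gives the robot as it stands. The module is installed in compiled form; this text tells all that it offers.
- The arm moves only by the tool carry_out, never from a script. Its argument "moves" is a list of rows, each a list of 3 entries, a list of its own where there are three numbers: the opening, from 0 (shut) to 1 (fully open), then the shift along the tool's x, y, z in mm, then the turn, a rotation vector about the tool's x, y, z in degrees. In form: [[grip, [dx, dy, dz], [ax, ay, az]], ...]. A call has 1 to 20 rows; each row shifts and turns the commanded pose from where the row before left it, along the tool's axes as they then stand; what a row does not reach is not made up. A row lasts 1/12 s, in which the tool goes at most 41.7 mm and 7.16 degrees, less where a joint would pass 70% of its speed; a pose out of reach is approached as far as the arm can. A call is refused whole if a number of a shift passes 41.7 or a number of a turn 7.16, either way. A call with a gripper value outside its range is refused whole. The fingers move at their own pace and stop on an object; the grip force is fixed at half the most. Time passes only in rows, so rows that do not move let the fingers close. It gives the time, the measured TCP pose, the force, the opening and the grip force at its end, in the units of the state.
- env.read_state(): the state, without advancing time (a new reading comes with each control period).
- env.grab_frame(name): name is "side" or "top" or "wrist"; returns the picture (384x512x3 uint8, blue, green, red); there is no depth.
- env.camera_params(name): a dict with "camera_matrix" (3x3 intrinsics, pixels), "k1" (the pictures are not rectified: a ray, as slopes to the right and down, at radius r is drawn at 1 + k1 r^2 times it, then the intrinsics apply), "origin" and "orientation" of the camera in the world. Camera axes: x right, y up, looking along -z (the intrinsics and any distortion apply to the point x, -y, -z); pixel columns grow to the right and rows downward; lengths in mm; the calibration is good to about 2 mm. A picture is of the moment at which its call begins: read the wrist's pose just before it. camera_params takes no time and is no camera call; for the wrist camera it gives the pose at the moment of the call.
- env.finish_job(): hands the job in; it is judged then, once.
Trained networks look in the newest picture that a camera, given by its name, has taken for a name from the list of things; names that differ only in an ending like _2 or _b are one class to them, and where a whole thing is asked for, a point or a joint stands for the part that bears it (a point fixed in the world has none). Each returns a list of dicts, best first, with "score" (0 to 1); they miss things now and then, are a little off and sometimes report something else, mostly with a low value. They report only what shows in the picture. A call takes as long as a camera call. They do not tell look-alikes from the thing itself.
- env.look_for(camera, query): "location" ([x, y, z] in mm, in world coordinates, good to about 4 mm: the middle of the surface that is visible of it).
- env.cut_out(camera, query): "pixels" (384x512 bool, what is visible of it).
- env.mark_of(camera, query): "location" ([x, y, z] in mm, in world coordinates, good to about 4 mm: a listed point, or the origin of a listed thing).
The state is a dict: "clock": time; "joints": joint angles; "qd": joint speeds; "joint_efforts": joint torques, N m; "tcp_pos": TCP position; "tool_rot": TCP orientation; "ft_force": force on the tool from outside, world axes, zero at the start; "wrist_torque": the same for the moment, N m; "gripper_width": finger opening in mm; "gripper_force": force on a finger pad.
Only numpy, scipy, OpenCV 4.12 (cv2) and the standard library are available. Lean on these libraries where they do the work, as an engineer would, in place of code of your own. Each camera call takes 0.05 s, during which the arm holds its last target. There are 200 camera calls.

## Task

Open the test socket by turning its knob a quarter turn anticlockwise until it clicks past its detent into the open position. Then pick the largest of the transformers off the white board, carry it over the socket's clear guard and hold it between the open jaws, level, centred and in line with the contact block, its underside about a centimetre above the contacts, so that its pins can be checked before it is seated. Finish holding it there; it must never touch the socket, and nothing else on the bench may be disturbed.

Things in the scene. Friction and masses are not known exactly. Their poses are not given: they have to be found in the camera images.
- transformer_centre (a point): centre (half-way up) of the largest transformer, 35 x 81 x 38 mm, 0.26 kg: yellow taped core on a black bobbin, two winding windows. Own z up, underside 19 mm below this point. The core, where it is gripped, is 32 mm wide along own x and 68 mm long along own y; pins and bobbin ends reach 40 mm either way along y. It stands loose on the white board, in any place of a row of four
- foam_board: white foam board, 212 x 308 x 28 mm, fixed; origin at the centre of its underside, long side along own y. On its top, 28 mm above the worktop, stand the four transformers in a row along y about 80 mm apart, each lying roughly along own x
- knob_grip (a point): on the upright axis of the socket's knob, at the height to grip, 55 mm above the worktop. The grip is an upright black bar 44 mm long along this point's own x and 13 mm thick along its y, its top 10 mm above this point; a cam disc 46 mm across its lobe lies 23 mm below this point, the socket's plate 31 mm below. These axes turn with the knob
- lock_knob (a joint): angle of the knob, rad: 0 = shut (start), 1.57 = open, stops at both; grows anticlockwise seen from above. A spring-loaded ball on the knob's cam makes the detent: it resists with about 0.1 N m at first, less towards the hump half-way (0.79); let go before it, the knob springs back to 0, beyond it is drawn by itself to 1.57. It parts the jaws by 12.5 mm each
- socket_seat (a point): centre of the top face of the socket's contact block (36 x 82 mm), 32 mm above the worktop; own z up, own y runs from jaw to jaw: a transformer is in line when its y lies along this y, either way round. The white jaws at the two ends are 34 mm wide, their tops 20 mm above this face, their lips 36 mm from this point when shut, 48 mm when open
- guard_top (a point): middle of the upper edge of the clear upright guard between knob and contact block, 74 mm above the worktop, 107 mm long along own x, 9 mm thick at its posts. It stands 60 mm from the knob's axis and 74 mm from the seat's centre
- test_socket: the test socket, fixed: grey base with a brown plate, 112 x 252 mm, plate top 24 mm above the worktop; origin at the centre of its underside. The contact block lies towards own +y (47 mm), the guard at -27 mm, the knob at -87 mm
- transformer_l: the same largest transformer; origin at the centre of its underside
- transformer_m: bystander: two-window transformer, 29 x 65 x 29 mm, loose on the board
- transformer_s: bystander: small transformer, 31 x 43 x 29 mm, loose on the board
- transformer_t: bystander: small transformer, 29 x 44 x 26 mm, loose on the board
- marker_pen: bystander: marker pen, 17 x 135 x 16 mm, lying between board and socket
- tweezers: bystander: steel tweezers, 10 x 124 x 9 mm
- side_cutters: bystander: side cutters, 40 x 124 x 10 mm, left of the socket
- dial_caliper: bystander: dial caliper, 97 x 234 x 14 mm, at the left
- tape_roll: bystander: roll of white tape, 108 mm across, 22 mm high, right of the board
- perf_board: bystander: brown circuit board on four legs, 78 x 96 x 26 mm, at the left
Mind the look-alikes: they are no part of the job. Leave any blue or pink look-alike of the transformer_l alone.

How it is judged:
By the outcome, as a careful person would: the job done as asked, in the order asked, and still so for the second after the job is handed in, while the arm keeps its last pose, push and grip.
It also fails if it takes over 59 s, if anything falls off the work surface, if the arm or the gripper's body presses on something with over 40 N, if the wrist force passes 120 N, or if a joint passes its speed limit or range.

## Working session

There is one attempt and no reset: what is moved stays moved. The work goes in short steps, Python scripts to look and compute and a tool call to move; the robot and the scene stay as the last step left them, time stands still between calls to the robot, and variables do not carry over. Pictures are saved under pics/ and viewed, at most 13 in all, crops included, and the job is handed in when it is done.

Besides the shell and the picture viewer there is one more tool, called after "Call:" as name(argument=value, ...) on one line, values as JSON. carry_out: Moves the arm, as the interface text tells. Its arguments: {"type":"object","properties":{"moves":{"type":"array"}},"required":["moves"]}

```bash
mkdir -p pics; cat > h.py <<'E'
import numpy as np, cv2
from plant import env
def show(c,fn=None):
    im=env.grab_frame(c).copy()
    if fn: cv2.imwrite('pics/'+fn,im)
    return im
def ray(c,u,v,z,P=None):
    P=P or env.camera_params(c);K=np.array(P['camera_matrix'])
    d=np.array([(u-K[0,2])/K[0,0],(v-K[1,2])/K[1,1]]);s=d.copy()
    for _ in range(20): s=d/(1+P['k1']*(s@s))
    w=np.array(P['orientation'])@np.array([s[0],-s[1],-1]);o=np.array(P['origin'])
    return o+w*(z-o[2])/w[2]
def proj(c,X,P=None):
    P=P or env.camera_params(c);K=np.array(P['camera_matrix'])
    p=np.array(P['orientation']).T@(np.array(X)-np.array(P['origin']))
    s=np.array([p[0],-p[1]])/-p[2];s=s*(1+P['k1']*(s@s))
    return K[:2,:2]@s+K[:2,2]
E
python3 - <<'E'
from h import *
np.set_printoptions(precision=1,suppress=True)
ims=[show(c) for c in('top','side')]
cv2.imwrite('pics/a.png',cv2.resize(ims[0],(800,600)))
cv2.imwrite('pics/b.png',cv2.resize(ims[1],(800,600)))
for c in('top','side'):
  print(c,env.camera_params(c)['origin'])
  for q in('transformer_centre','knob_grip','socket_seat','guard_top','test_socket','foam_board'):
    for r in env.mark_of(c,q)[:4]: print(q,round(r['score'],2),np.array(r['location']),proj(c,r['location']))
print(env.read_state())
E
```

```text
top [ 422.8  -37.2 1980.8]
transformer_centre 0.68 [ 497.9 -272.4   40.5] [301.  204.4]
transformer_centre 0.65 [ 427.7 -654.4   19.2] [376.3 219.4]
transformer_centre 0.42 [729.1 -48.9  18.4] [256.5 158.4]
knob_grip 0.56 [520.9 183.3  51. ] [209.  198.6]
guard_top 0.56 [504.6 242.   74. ] [196.3 201.6]
foam_board 0.9 [ 469.7 -233.     5.6] [292.3 210.2]
foam_board 0.72 [395.3 543.4   0. ] [137.6 223.4]
side [  363.9 -1454.4  1192.2]
transformer_centre 0.7 [717.  -52.8  19.3] [302.6 195. ]
transformer_centre 0.64 [ 429.6 -652.    20. ] [243.7 332. ]
transformer_centre 0.54 [ 498.6 -274.4   52.3] [253.5 231.9]
knob_grip 0.7 [ 499.6 -272.9   46.2] [253.7 232.9]
knob_grip 0.67 [523.3 185.   57.1] [247.6 155.5]
socket_seat 0.68 [483.2 312.2  30.1] [235.8 144.8]
test_socket 0.85 [497.3 268.4  -1.1] [239.9 156. ]
test_socket 0.57 [ 430.6 -499.9    0.3] [239.7 294.6]
foam_board 0.86 [ 470.3 -229.6   -0.7] [244.2 234.5]
foam_board 0.3 [480.3 315.9  28.2] [235.1 144.8]
{'clock': 0.7, 'joints': array([ 65.4,   5.2,  70.5,   0. , 104.3,  -3.3]), 'qd': array([-0. ,  0. ,  0.1, -0. ,  0. ,  0. ]), 'joint_efforts': array([  0. , -45.8, -41.8,   0. ,   0. ,  -0. ]), 'tcp_pos': array([218.5, 558.8, 250.3]), 'tool_rot': array([[-0.9,  0.4, -0. ],
       [ 0.4,  0.9,  0. ],
       [ 0. ,  0. , -1. ]]), 'ft_force': array([-0.4,  0.3, -0. ]), 'wrist_torque': array([-0.,  0.,  0.]), 'gripper_force': 0.0, 'gripper_width': 85.67535165253094}
```

View pics/a.png

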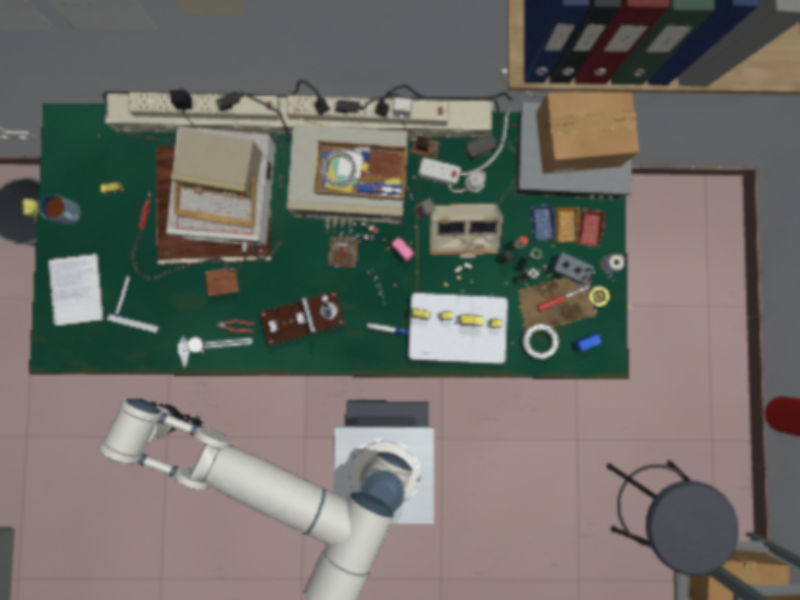

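View pics/b.png

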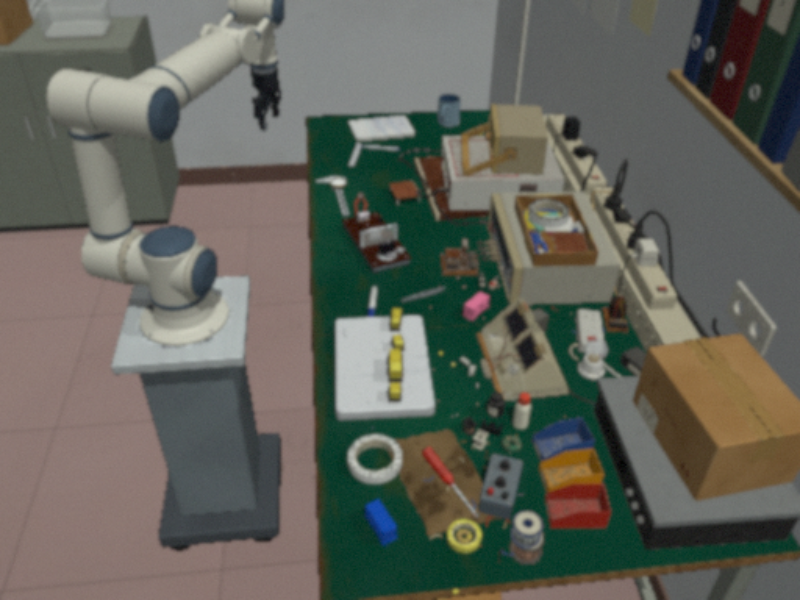

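Top view, 800 px scale: the row on the board is at (420,313), (447,315), (471,320) and (495,323). The longest is at (471,320), near world (498,-272), and will be checked in a close crop. The blue block at (588,342) and the pink one at (402,248) are look-alikes. The socket is at (302,320), its knob at (329,312).

```bash
cat >> h.py <<'E'
np.set_printoptions(precision=3,suppress=True)
def togo(X,n_deg=None):
    s=env.read_state();R=np.array(s['tool_rot'])
    return R.T@(np.array(X)-np.array(s['tcp_pos']))
E
python3 - <<'E'
from h import *
P=env.camera_params('wrist');s=env.read_state();R=s['tool_rot'];print(R)
print('cam in tool',R.T@(np.array(P['origin'])-s['tcp_pos']),R.T@np.array(P['orientation']),P['camera_matrix'],P['k1'])
print(togo([470,235,270]))
E
```

```text
[[-0.931  0.364 -0.   ]
 [ 0.364  0.931  0.   ]
 [ 0.     0.    -1.   ]]
cam in tool [  65.297   -0.298 -123.674] [[-0.001  0.965  0.264]
 [ 1.     0.     0.001]
 [ 0.001  0.264 -0.965]] [[264.738   0.    257.519]
 [  0.    264.738 189.404]
 [  0.      0.      1.   ]] -0.03176415321854941
[-352.122 -209.978  -19.722]
```

Call:
carry_out(moves=[[1, [-35, -21, 0], [0, 0, 0]], [1, [-35, -21, 0], [0, 0, 0]], [1, [-35, -21, 0], [0, 0, 0]], [1, [-35, -21, 0], [0, 0, 0]], [1, [-35, -21, 0], [0, 0, 0]], [1, [-35, -21, 0], [0, 0, 0]], [1, [-35, -21, 0], [0, 0, 0]], [1, [-35, -21, 0], [0, 0, 0]], [1, [-35, -21, 0], [0, 0, 0]], [1, [-35, -21, 0], [0, 0, 0]], [1, [0, 0, 0], [0, 0, 0]], [1, [0, 0, 0], [0, 0, 0]]])

```text
clock: 1.7
tcp_pos: [469.0, 234.0, 250.1]
tool_rot: [[-0.93, 0.368, -0.0], [0.368, 0.93, -0.0], [0.0, -0.0, -1.0]]
ft_force: [-0.2, 0.2, 1.2]
gripper_width: 85.7
gripper_force: 0.0
```

```bash
cat > look.py <<'E'
import sys
from h import *
show('wrist',sys.argv[1]); 
s=env.read_state();print(s['clock'],s['tcp_pos'],s['tool_rot'],s['joints'])
for q in sys.argv[2:]:
  for r in env.mark_of('wrist',q)[:3]: print(q,round(r['score'],2),np.array(r['location']),proj('wrist',r['location']))
E
python3 look.py c.png knob_grip guard_top socket_seat test_socket lock_knob
python3 - <<'E'
import cv2;i=cv2.imread('pics/c.png');cv2.imwrite('pics/c2.png',cv2.resize(i,(800,600),interpolation=2))
E
```

```text
1.75 [468.194 235.337 250.253] [[-0.931  0.366 -0.   ]
 [ 0.366  0.931  0.   ]
 [ 0.001  0.    -1.   ]] [ 22.944  -6.492  82.142   0.036 104.362 -45.576]
knob_grip 0.65 [522.  181.9  55.2] [234.262 225.479]
guard_top 0.74 [507.  241.   74.2] [273.394 204.461]
socket_seat 0.74 [482.  308.6  28.8] [312.849 158.985]
test_socket 0.9 [491.3 265.   -3. ] [281.879 172.415]Traceback (most recent call last):
  File "look.py", line 6, in <module>
    for r in env.mark_of('wrist',q)[:3]: print(q,round(r['score'],2),np.array(r['location']),proj('wrist',r['location']))
             ~~~~~~~~~~~^^^^^^^^^^^
ValueError: it knows: dial_caliper, foam_board, guard_top, knob_grip, marker_pen, perf_board, side_cutters, socket_seat, tape_roll, test_socket, transformer, transformer_centre, tweezers
```

View pics/c2.png

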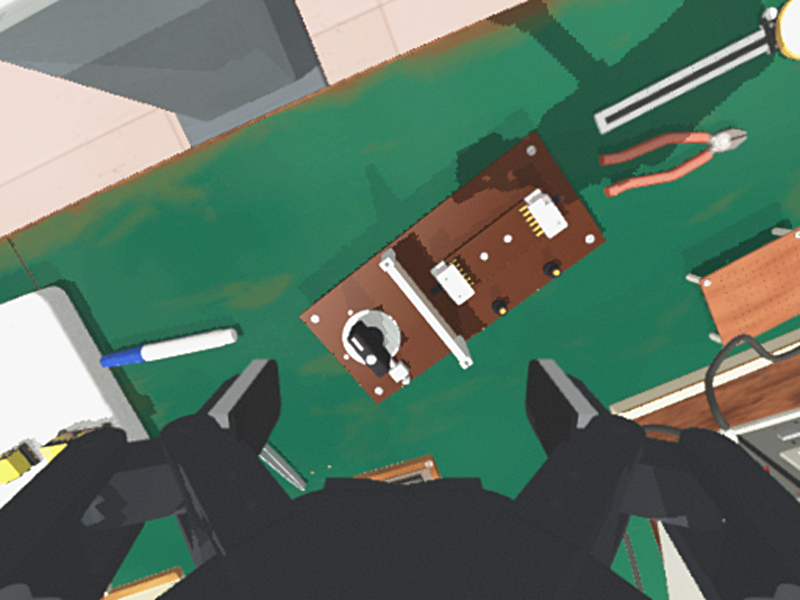

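```bash
python3 - <<'E'
from h import *
i=cv2.imread('pics/c.png');cv2.imwrite('pics/c3.png',cv2.resize(i[190:262,200:296],(800,600),interpolation=cv2.INTER_CUBIC))
c=[ray('wrist',u/1.5625,v/1.5625,24)[:2] for u,v in((302,318),(537,131),(605,238),(380,403))]
for k in range(4):
  d=c[(k+1)%4]-c[k];print(c[k],np.linalg.norm(d),np.degrees(np.arctan2(d[1],d[0])))
print(np.mean(c,0))
# guard ends
a,b=[ray('wrist',u/1.5625,v/1.5625,74)[:2] for u,v in((384,254),(466,361))];print(a,b,(a+b)/2,np.degrees(np.arctan2(*(b-a)[::-1])))
E
```

```text
[481.977 134.582] 251.67598229824273 107.26177579109567
[407.295 374.922] 107.28356854892888 16.205303257969224
[510.316 404.863] 248.9226525303759 -72.38027748231806
[585.665 167.618] 108.82322388927626 -162.32749240582328
[496.313 270.496]
[448.151 229.448] [550.331 257.864] [499.241 243.656] 15.540856316686726
```

View pics/c3.png

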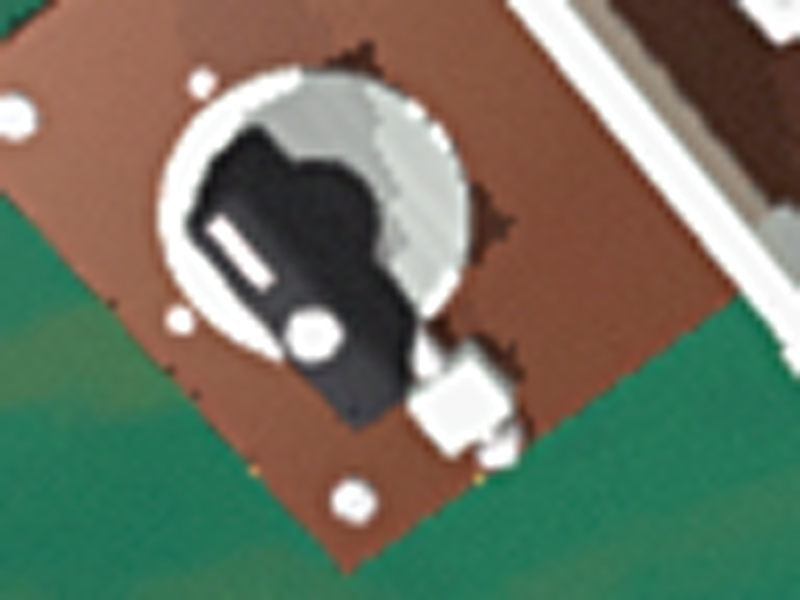

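```bash
python3 - <<'E'
from h import *
f=lambda u,v:ray('wrist',200+u/8.333,190+v/8.333,65)[:2]
p=[f(*q) for q in((190,220),(357,430),(260,125),(412,318))]
for a,b in((0,1),(2,3)): d=p[b]-p[a];print(p[a],p[b],np.linalg.norm(d),np.degrees(np.arctan2(d[1],d[0])))
print(np.mean(p,0))
# white disc circle at z 32: extremes
q=[ray('wrist',200+u/8.333,190+v/8.333,32)[:2] for u,v in((157,215),(470,215),(315,65),(300,365))];print(q)
E
```

```text
[501.813 176.561] [542.791 186.87 ] 42.25485379689302 14.119956995757521
[491.794 192.134] [528.548 201.655] 37.96775494541155 14.52306539056777
[516.236 189.305]
[array([509.225, 162.869]), array([527.974, 211.147]), array([494.698, 197.147]), array([542.73 , 174.596])]
```

The knob's black bar at (373,345) lies parallel to the guard, near world (521,186) and about 17°. It also has a spring ball at (400,372). I'll turn the gripper clockwise 141° so the quarter turn stays within joint 6's range.

Call:
carry_out(moves=[[1, [0, 0, 0], [0, 0, 7.1]], [1, [0, 0, 0], [0, 0, 7.1]], [1, [0, 0, 0], [0, 0, 7.1]], [1, [0, 0, 0], [0, 0, 7.1]], [1, [0, 0, 0], [0, 0, 7.1]], [1, [0, 0, 0], [0, 0, 7.1]], [1, [0, 0, 0], [0, 0, 7.1]], [1, [0, 0, 0], [0, 0, 7.1]], [1, [0, 0, 0], [0, 0, 7.1]], [1, [0, 0, 0], [0, 0, 7.1]], [1, [0, 0, 0], [0, 0, 7.1]], [1, [0, 0, 0], [0, 0, 7.1]], [1, [0, 0, 0], [0, 0, 7.1]], [1, [0, 0, 0], [0, 0, 7.1]], [1, [0, 0, 0], [0, 0, 7.1]], [1, [0, 0, 0], [0, 0, 7.1]], [1, [0, 0, 0], [0, 0, 7.1]], [1, [0, 0, 0], [0, 0, 7.1]], [1, [0, 0, 0], [0, 0, 7.1]], [1, [0, 0, 0], [0, 0, 7.1]]])

```text
clock: 3.62
tcp_pos: [467.3, 237.0, 250.4]
tool_rot: [[0.959, 0.283, 0.0], [0.283, -0.959, 0.0], [0.0, -0.0, -1.0]]
ft_force: [-0.6, -1.0, -0.7]
gripper_width: 84.9
gripper_force: 0.0
```

Call:
carry_out(moves=[[0.45, [9, 15, 25], [0, 0, 0]], [0.45, [9, 15, 25], [0, 0, 0]], [0.45, [9, 16, 25], [0, 0, 0]], [0.45, [9, 16, 25], [0, 0, 0]], [0.45, [0, 0, 0], [0, 0, 0]], [0.45, [0, 0, 0], [0, 0, 0]]])

```text
clock: 4.12
tcp_pos: [519.1, 187.1, 148.5]
tool_rot: [[0.958, 0.287, -0.004], [0.287, -0.958, -0.001], [-0.004, -0.0, -1.0]]
ft_force: [-0.3, 0.5, 0.4]
gripper_width: 38.5
gripper_force: 0.0
```

```bash
python3 look.py d.png knob_grip guard_top test_socket
python3 - <<'E'
from h import *
i=cv2.imread('pics/d.png');cv2.imwrite('pics/d2.png',cv2.resize(i,(800,600),interpolation=2))
print(env.read_state()['gripper_width'])
E
```

```text
4.1667 [519.707 187.703 150.624] [[ 0.958  0.287 -0.001]
 [ 0.287 -0.958  0.   ]
 [-0.001 -0.001 -1.   ]] [16.312 -1.887 87.843  0.032 94.074 89.615]
knob_grip 0.67 [522.9 182.5  56. ] [263.133 196.724]
guard_top 0.76 [506.6 241.2  71.9] [188.488 201.123]
test_socket 0.91 [493.7 266.1  -2.8] [180.796 184.866]
38.12405581510987
```

View pics/d2.png

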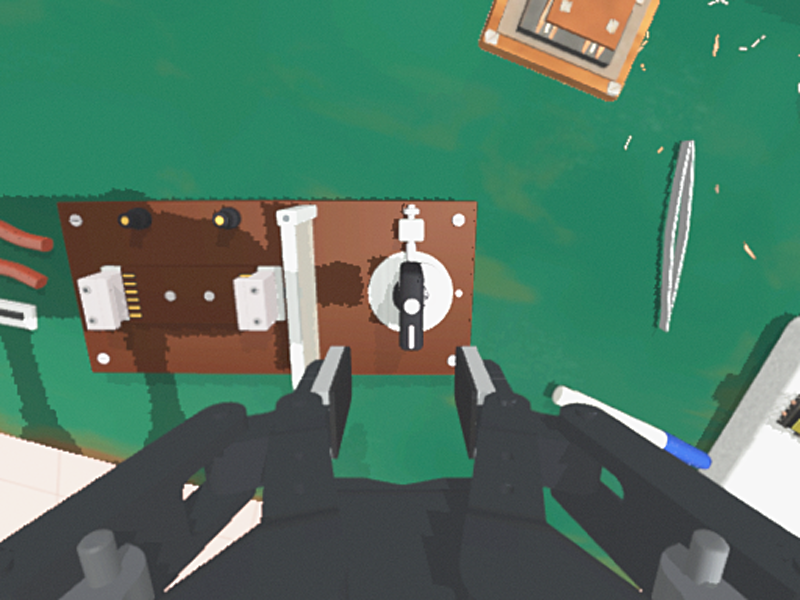

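```bash
python3 - <<'E'
from h import *
f=lambda u,v,z:ray('wrist',u/1.5625,v/1.5625,z)[:2]
print(f(411,262,65),f(411,350,65),f(411,306,65),'hub/disc',f(370,292,32),f(453,292,32),f(411,252,32))
c=[f(*q,24) for q in((59,203),(476,201),(475,374),(95,372))]
for k in range(4):
  d=c[(k+1)%4]-c[k];print(c[k],np.linalg.norm(d),np.degrees(np.arctan2(d[1],d[0])))
print(np.mean(c,0)); y=c[1]-c[0];y=-y/np.linalg.norm(y);print('y',y,'knob',(c[1]+c[2])/2+39*y, 'seat',(c[1]+c[2])/2+173*y)
print('guard',f(296,213,74))
print(togo([521.3,184.2,58]))
E
```

```text
[549.226 190.667] [502.333 176.32 ] [526.467 183.706] hub/disc [518.597 206.808] [533.175 158.207] [549.348 190.008]
[515.899 404.215] 253.61104936858075 -73.31602499153058
[588.709 161.28 ] 112.89789610614588 -160.97951793891767
[481.975 124.486] 257.4943441688366 106.58832777902374
[408.463 371.263] 112.37648977010598 17.05093842390737
[498.762 265.311]
y [-0.287  0.958] knob [524.146 180.241] seat [485.675 308.6  ]
guard [557.802 251.532]
[-0.641  3.891 94.66 ]
```

Call:
carry_out(moves=[[0.45, [1.5, 4.5, 20], [0, 0, 0]], [0.45, [0, 0, 20], [0, 0, 0]], [0.45, [0, 0, 20], [0, 0, 0]], [0.45, [0, 0, 15], [0, 0, 0]], [0.45, [0, 0, 10], [0, 0, 0]], [0.45, [0, 0, 7], [0, 0, 0]], [0.45, [0, 0, 0], [0, 0, 0]], [0, [0, 0, 0], [0, 0, 0]], [0, [0, 0, 0], [0, 0, 0]], [0, [0, 0, 0], [0, 0, 0]], [0, [0, 0, 0], [0, 0, 0]], [0, [0, 0, 0], [0, 0, 0]]])

```text
clock: 5.32
tcp_pos: [523.6, 183.6, 60.1]
tool_rot: [[0.958, 0.287, 0.002], [0.287, -0.958, 0.002], [0.003, -0.001, -1.0]]
ft_force: [-2.3, 2.1, 5.4]
gripper_width: 11.9
gripper_force: 60.4
```

Call:
carry_out(moves=[[0, [0, 0, 0], [0, 0, -6]], [0, [0, 0, 0], [0, 0, -6]], [0, [0, 0, 0], [0, 0, -6]], [0, [0, 0, 0], [0, 0, -6]], [0, [0, 0, 0], [0, 0, -6]], [0, [0, 0, 0], [0, 0, -6]], [0, [0, 0, 0], [0, 0, -6]], [0, [0, 0, 0], [0, 0, -6]], [0, [0, 0, 0], [0, 0, -6]], [0, [0, 0, 0], [0, 0, -6]], [0, [0, 0, 0], [0, 0, -6]], [0, [0, 0, 0], [0, 0, -6]], [0, [0, 0, 0], [0, 0, -6]], [0, [0, 0, 0], [0, 0, -6]], [0, [0, 0, 0], [0, 0, -6]], [0, [0, 0, 0], [0, 0, 0]], [0, [0, 0, 0], [0, 0, 0]]])

```text
clock: 6.73
tcp_pos: [520.6, 185.4, 60.1]
tool_rot: [[-0.288, 0.958, -0.005], [0.958, 0.288, 0.005], [0.006, -0.003, -1.0]]
ft_force: [-15.6, 8.1, 12.8]
gripper_width: 11.6
gripper_force: 61.4
```

Call:
carry_out(moves=[[0.26, [0, 0, 0], [0, 0, 0]], [0.26, [0, 0, 0], [0, 0, 0]], [0.26, [0, 0, 0], [0, 0, 0]], [0.26, [0, 0, -5], [0, 0, 0]], [0.26, [0, 0, -10], [0, 0, 0]], [0.26, [0, 0, -20], [0, 0, 0]], [0.26, [0, 0, -30], [0, 0, 0]], [0.4, [0, 0, -40], [0, 0, 0]], [0.6, [-20, 0, -40], [0, 0, 0]], [1, [-20, 0, -30], [0, 0, 0]], [1, [-10, 0, 0], [0, 0, 0]], [1, [0, 0, 0], [0, 0, 0]], [1, [0, 0, 0], [0, 0, 0]]])

```text
clock: 7.82
tcp_pos: [537.0, 135.8, 230.6]
tool_rot: [[-0.285, 0.959, 0.0], [0.959, 0.285, 0.0], [0.0, 0.0, -1.0]]
ft_force: [-0.3, -1.0, -0.8]
gripper_width: 85.0
gripper_force: 0.0
```

```bash
python3 look.py e.png knob_grip guard_top socket_seat test_socket
python3 - <<'E'
from h import *
i=cv2.imread('pics/e.png');cv2.imwrite('pics/e2.png',cv2.resize(i,(800,600),interpolation=2))
E
```

```text
7.8667 [536.494 136.243 229.463] [[-0.286  0.958 -0.002]
 [ 0.958  0.286  0.   ]
 [ 0.001 -0.002 -1.   ]] [ 10.715  -2.057  80.03    0.023 102.132  -5.889]
knob_grip 0.65 [519.9 180.7  55.2] [254.551 134.441]
knob_grip 0.25 [481.3 313.1  31.2] [255.344   2.381]
guard_top 0.88 [508.2 241.6  73.3] [260.559  71.905]
socket_seat 0.75 [481.4 311.8  31.6] [255.223   3.731]
test_socket 0.94 [492.1 269.2  -5.5] [253.963  55.674]
```

View pics/e2.png

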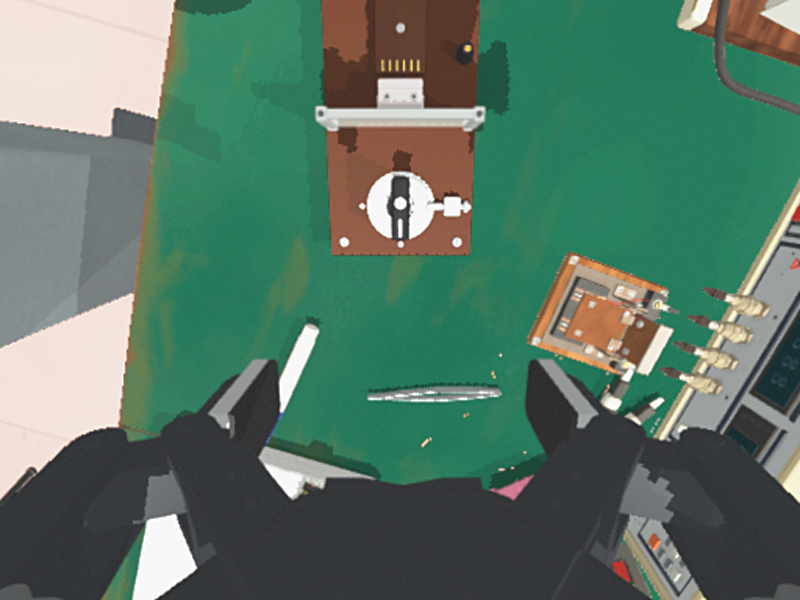

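The knob is open: the bar at (400,205) points at the guard, and the jaw at (400,93) has moved back toward it. Next is the transformer.

Call:
carry_out(moves=[[1, [-34, -13.5, 0], [0, 0, 0]], [1, [-34, -13.5, 0], [0, 0, 0]], [1, [-34, -13.5, 0], [0, 0, 0]], [1, [-34, -13.5, 0], [0, 0, 0]], [1, [-34, -13.5, 0], [0, 0, 0]], [1, [-34, -13.5, 0], [0, 0, 0]], [1, [-34, -13.5, 0], [0, 0, 0]], [1, [-34, -13.5, 0], [0, 0, 0]], [1, [-34, -13.5, 0], [0, 0, 0]], [1, [-34, -13.5, 0], [0, 0, 0]], [1, [-34, -13.5, 0], [0, 0, 0]], [1, [0, 0, 0], [0, 0, 0]], [1, [0, 0, 0], [0, 0, 0]]])

```text
clock: 9.15
tcp_pos: [501.2, -265.8, 229.2]
tool_rot: [[-0.284, 0.959, -0.002], [0.959, 0.284, 0.001], [0.002, -0.001, -1.0]]
ft_force: [0.1, -0.1, -0.2]
gripper_width: 85.5
gripper_force: 0.0
```

```bash
python3 look.py f.png transformer_centre foam_board
python3 - <<'E'
from h import *
i=cv2.imread('pics/f.png');cv2.imwrite('pics/f2.png',cv2.resize(i,(800,600),interpolation=2))
E
```

```text
9.2 [ 501.58  -264.511  229.612] [[-0.286  0.958 -0.001]
 [ 0.958  0.286  0.001]
 [ 0.002 -0.001 -1.   ]] [-31.261   0.027  77.955   0.033 102.123 -47.844]
transformer_centre 0.84 [727.9 -48.7  17.1] [490.431  53.672]
transformer_centre 0.82 [ 496.2 -280.6   45. ] [248.518 185.949]
foam_board 0.63 [ 466.7 -235.9    1.3] [237.333 139.98 ]
```

View pics/f2.png

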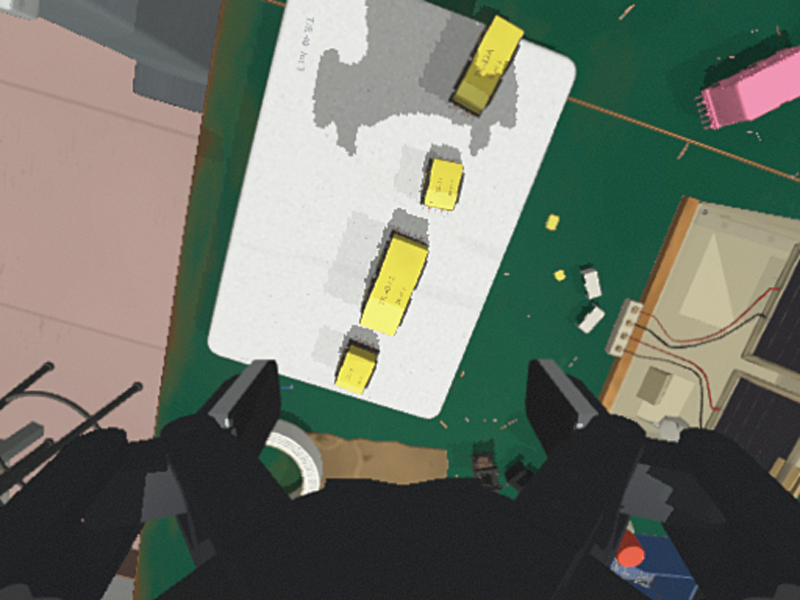

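Candidates at 800 px: (487,65) is long, (443,184) small, (395,285) long and wide, (356,368) small. There is also the pink look-alike at (755,90). I'll compare the sizes of the two long ones by ray casting.

```bash
python3 - <<'E'
from h import *
i=cv2.imread('pics/f.png');hsv=cv2.cvtColor(i,cv2.COLOR_BGR2HSV)
m=cv2.inRange(hsv,(22,120,60),(36,255,255))
n,l,st,c=cv2.connectedComponentsWithStats(m)
for k in range(1,n):
  if st[k,4]<200: continue
  ys,xs=np.nonzero(l==k)
  for z in (66,):
    W=np.array([ray('wrist',u,v,z)[:2] for u,v in zip(xs,ys)],np.float32)
    (ce,sz,a)=cv2.minAreaRect(W);b=cv2.boxPoints((ce,sz,a));d=max((b[1]-b[0],b[2]-b[1]),key=np.linalg.norm)
    print(c[k],st[k,4],ce,sz,np.degrees(np.arctan2(d[1],d[0]))%180)
f2=cv2.resize(i[120:245,200:300],(480,600),interpolation=2);g2=cv2.resize(i[0:100,260:360],(320,320));cv2.imwrite('pics/g.png',np.hstack([f2,cv2.copyMakeBorder(g2,0,280,0,0,0)]))
E
```

```text
[312.345  40.552] 1272 (514.5899658203125, -115.18112182617188) (55.26939392089844, 21.18931007385254) 79.11523
[283.519 117.58 ] 591 (510.3153076171875, -193.09658813476562) (21.000263214111328, 31.348663330078125) 94.103546Traceback (most recent call last):
  File "<stdin>", line 9, in <module>
  File "h.py", line 8, in ray
    P=P or env.camera_params(c);K=np.array(P['camera_matrix'])
           ~~~~~~~~~~~~~~~~~^^^
ValueError: time passes only in moves, steps and waits
```

```bash
python3 - <<'E'
from h import *
P=env.camera_params('wrist')
i=cv2.imread('pics/f.png');hsv=cv2.cvtColor(i,cv2.COLOR_BGR2HSV)
m=cv2.inRange(hsv,(22,120,60),(36,255,255))
n,l,st,c=cv2.connectedComponentsWithStats(m)
for k in range(1,n):
  if st[k,4]<200: continue
  ys,xs=np.nonzero(l==k)
  W=np.array([ray('wrist',u,v,65,P)[:2] for u,v in zip(xs,ys)],np.float32)
  (ce,sz,a)=cv2.minAreaRect(W);b=cv2.boxPoints((ce,sz,a));d=max((b[1]-b[0],b[2]-b[1]),key=np.linalg.norm)
  print(c[k],st[k,4],ce,sz,np.degrees(np.arctan2(d[1],d[0]))%180)
f2=cv2.resize(i[120:245,200:300],(480,600),interpolation=2);g2=cv2.resize(i[0:100,260:360],(320,320));cv2.imwrite('pics/g.png',np.hstack([f2,cv2.copyMakeBorder(g2,0,280,0,0,0)]))
E
```

```text
[312.345  40.552] 1272 (514.6954956054688, -114.88551330566406) (55.46131134033203, 21.262876510620117) 79.11521
[283.519 117.58 ] 591 (510.4060363769531, -193.071533203125) (21.073246002197266, 31.457517623901367) 94.10359
[252.064 181.754] 1480 (498.19976806640625, -270.972412109375) (71.47530364990234, 27.828516006469727) 84.52489
[227.609 236.128] 514 (489.1634216308594, -341.87445068359375) (35.32857131958008, 23.0185546875) 83.97128
```

View pics/g.png

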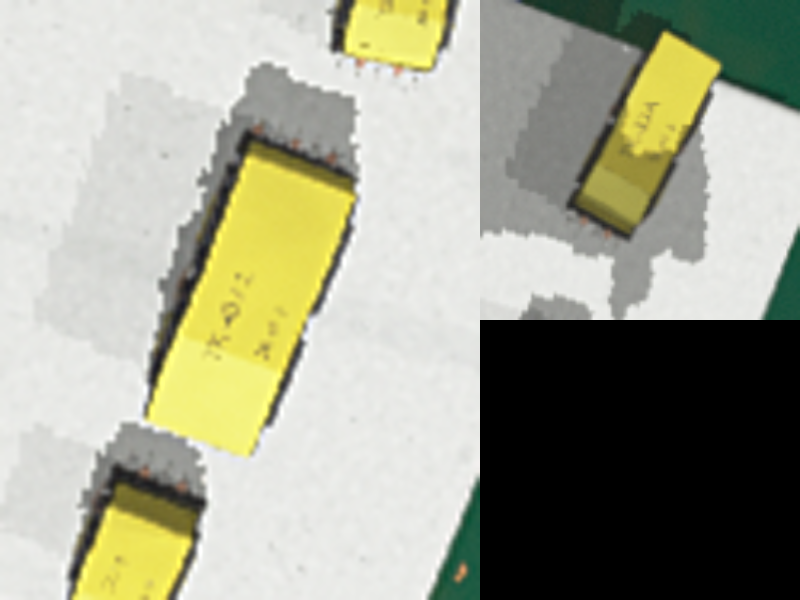

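The crop confirms it: the middle transformer (core about 68 × 30 mm, upper z fits) is the largest. The other long one at top is only 55 × 21 mm.

```bash
python3 - <<'E'
from h import *
P=env.camera_params('wrist')
p=[ray('wrist',200+u/4.8,120+v/4.8,66,P)[:2] for u,v in((243,160),(353,195),(252,455),(147,415))]
for k in range(4):
  d=p[(k+1)%4]-p[k];print(p[k],np.linalg.norm(d),np.degrees(np.arctan2(d[1],d[0])))
print(np.mean(p,0),togo([*np.mean(p,0),47]))
E
```

```text
[ 487.62  -239.054] 26.296759032942838 -0.992110034618324
[ 513.913 -239.509] 67.37351164315558 -93.60935242681457
[ 509.671 -306.749] 27.063491924868565 174.60052115148272
[ 482.728 -304.202] 65.33195106721728 85.70573725032315
[ 498.483 -272.379] [ -7.748  -5.942 183.241]
```

Call:
carry_out(moves=[[0.65, [-7.3, -5.4, 15], [0, 0, 0]], [0.65, [0, 0, 20], [0, 0, 6.9]], [0.65, [0, 0, 25], [0, 0, 6.9]], [0.65, [0, 0, 25], [0, 0, 6.8]], [0.65, [0, 0, 0], [0, 0, 0]], [0.65, [0, 0, 0], [0, 0, 0]]])

```text
clock: 9.8
tcp_pos: [498.3, -271.4, 144.4]
tool_rot: [[0.064, 0.998, -0.003], [0.998, -0.064, 0.002], [0.002, -0.003, -1.0]]
ft_force: [0.7, -0.1, 0.5]
gripper_width: 55.7
gripper_force: 0.0
```

```bash
python3 - <<'E'
from h import *
s=env.read_state();print(s['tcp_pos'],s['tool_rot'][:,1],s['gripper_width'])
i=show('wrist','k.png');P=env.camera_params('wrist')
m=cv2.inRange(cv2.cvtColor(i,cv2.COLOR_BGR2HSV),(22,120,60),(36,255,255))
n,l,st,c=cv2.connectedComponentsWithStats(m)
for k in range(1,n):
  if st[k,4]<1000: continue
  ys,xs=np.nonzero(l==k);W=np.array([ray('wrist',u,v,66,P)[:2] for u,v in zip(xs,ys)],np.float32)
  r=cv2.minAreaRect(W);print(c[k],st[k,4],r,st[k,:4])
cv2.imwrite('pics/k2.png',cv2.resize(i,(800,600),interpolation=2))
E
```

```text
[ 498.326 -271.44   144.414] [ 0.998 -0.064 -0.003] 55.73622558554532
[265.849 102.295] 1182 ((511.41802978515625, -196.78216552734375), (20.500492095947266, 30.86894989013672), 5.153585433959961) [250  80  32  46]
[254.977 200.637] 2824 ((498.1004943847656, -273.5283508300781), (72.06695556640625, 27.438919067382812), 85.17741394042969) [238 159  36  85]
```

View pics/k2.png

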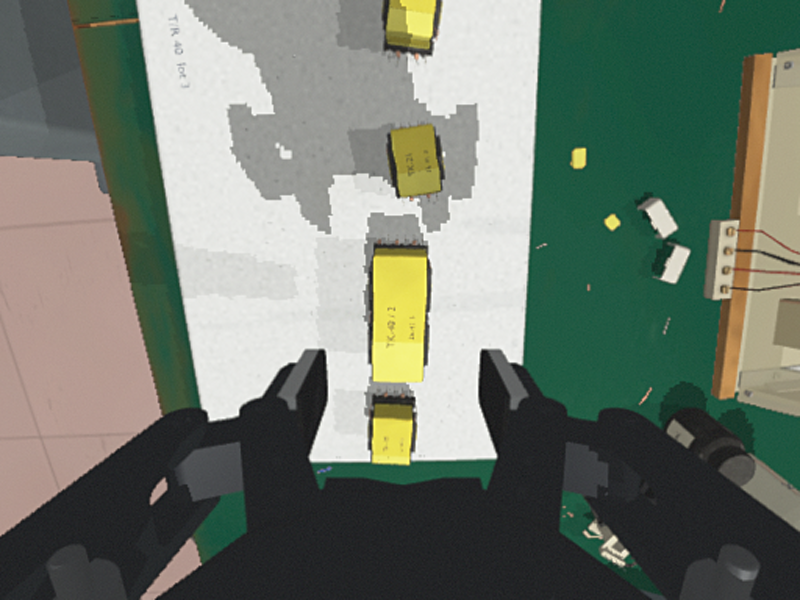

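Call:
carry_out(moves=[[0.65, [-2.5, 0, 20], [0, 0, 1]], [0.65, [0, 0, 25], [0, 0, 0]], [0.65, [0, 0, 20], [0, 0, 0]], [0.65, [0, 0, 15], [0, 0, 0]], [0.65, [0, 0, 8], [0, 0, 0]], [0.65, [0, 0, 4], [0, 0, 0]], [0.65, [0, 0, 0], [0, 0, 0]], [0, [0, 0, 0], [0, 0, 0]], [0, [0, 0, 0], [0, 0, 0]], [0, [0, 0, 0], [0, 0, 0]], [0, [0, 0, 0], [0, 0, 0]], [0, [0, 0, 0], [0, 0, 0]], [0, [0, 0, 0], [0, 0, 0]]])

```text
clock: 10.93
tcp_pos: [499.4, -276.3, 55.7]
tool_rot: [[0.086, 0.996, 0.003], [0.996, -0.086, -0.002], [-0.002, 0.003, -1.0]]
ft_force: [-0.2, 0.3, 5.7]
gripper_width: 30.2
gripper_force: 61.1
```

Call:
carry_out(moves=[[0, [0, 0, 0], [0, 0, 0]], [0, [0, 0, -5], [0, 0, 0]], [0, [0, 0, -12], [0, 0, 0]], [0, [0, 0, -25], [0, 0, 0]], [0, [0, 0, -30], [0, 0, 0]], [0, [0, 0, -30], [0, 0, 0]], [0, [0, 0, -20], [0, 0, 0]], [0, [0, 0, 0], [0, 0, 0]], [0, [0, 0, 0], [0, 0, 0]]])

```text
clock: 11.68
tcp_pos: [499.0, -276.0, 177.3]
tool_rot: [[0.086, 0.996, 0.003], [0.996, -0.086, -0.002], [-0.001, 0.003, -1.0]]
ft_force: [0.7, -0.7, -2.8]
gripper_width: 30.3
gripper_force: 60.3
```

```bash
python3 - <<'E'
from h import *
s=env.read_state();R=s['tool_rot'];t=s['tcp_pos'];print(t,R,s['gripper_width'],s['ft_force'],s['wrist_torque'],s['joints'])
i=show('wrist','l.png');P=env.camera_params('wrist')
m=cv2.inRange(cv2.cvtColor(i,cv2.COLOR_BGR2HSV),(22,120,60),(36,255,255))
n,l,st,c=cv2.connectedComponentsWithStats(m)
for k in range(1,n):
  if st[k,4]<300: continue
  print(c[k],st[k])
cv2.imwrite('pics/l2.png',cv2.resize(i,(800,600),interpolation=2))
for r in env.mark_of('wrist','transformer_centre')[:3]:print(r, R.T@(np.array(r['location'])-t))
E
```

```text
[ 499.009 -276.035  177.334] [[ 0.086  0.996  0.003]
 [ 0.996 -0.086 -0.002]
 [-0.001  0.003 -1.   ]] 30.276654113902943 [ 0.745 -0.709 -2.833] [-0.001 -0.009  0.004] [-32.37    0.34   82.927   0.003  96.549 -27.413]
[256.282  16.853] [243   0  28  36 885]
[260.797  98.459] [247  79  29  41 895]
[257.674 240.807] [ 228  175   60  136 7432]
{'location': [497.7, -279.2, 168.7], 'score': 0.73} [-3.254 -1.056  8.636]
```

View pics/l2.png

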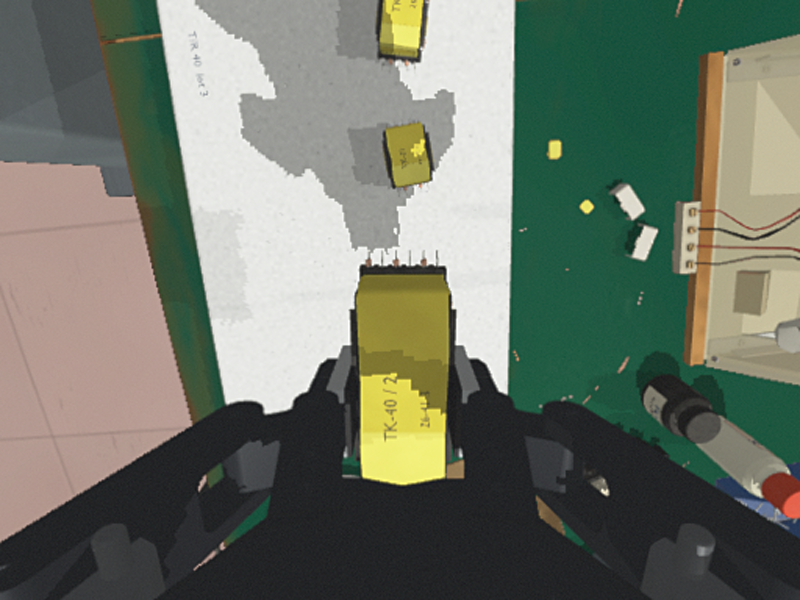

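```bash
python3 - <<'E'
from h import *
s=env.read_state();R=s['tool_rot'];t=s['tcp_pos'];P=env.camera_params('wrist')
f=lambda u,v,z:(R.T@(ray('wrist',u/1.5625,v/1.5625,t[2]-z,P)-t))
for a in((357,289,-10.5),(447,289,-10.5),(402,480,-10.5),(361,267,0),(359,478,-10.5),(446,478,-10.5)): print(a,f(*a))
i=cv2.imread('pics/l.png');print(cv2.cvtColor(i[165:330,257:258],cv2.COLOR_BGR2HSV)[::1,0,2])
E
```

```text
(357, 289, -10.5) [ 37.058 -11.52  -10.427]
(447, 289, -10.5) [ 37.062  13.917 -10.487]
(402, 480, -10.5) [-27.089   1.144 -10.536]
(361, 267, 0) [ 41.276 -11.298   0.078]
(359, 478, -10.5) [-26.364 -12.84  -10.503]
(446, 478, -10.5) [-26.309  15.444 -10.569]
[234 232 237 242 123  47  37  40  44  40  65 120 120 115 120 116 117 117
 117 115 127 132 141 146 147 148 147 148 147 147 148 147 147 147 147 147
 149 146 145 149 145 145 148 145 146 146 147 147 145 148 147 148 146 147
 148 147 149 149 145 126 125 128 127 127 126 127 129 127 126 127 129 128
 127 126 128 127 123 160 235 232 229 230 229 230 229 229 229 230 229 227
 227 227 227 226 226 225 225 226 225 224 226 226 225 225 225 225 224 225
 225 224 224 227 232 235 238 242 242 242 242 242 242 242 241 242 242 242
 242 242 242 242 242 242 242 242 241 241 241 241 240 240 240 240 240 245
 255 127  34  34  39  36  38  40  40  39  38  35  37  38  37  37  35  38
  37  41  33]
```

Call:
carry_out(moves=[[0, [0, 0, 0], [0, 0, -5.4]], [0, [0, 0, 0], [0, 0, -5.4]], [0, [0, 0, 0], [0, 0, -5.4]], [0, [0, 0, 0], [0, 0, -5.3]], [0, [0, 0, 0], [0, 0, 0]]])

```text
clock: 12.2
tcp_pos: [497.7, -275.2, 172.9]
tool_rot: [[-0.288, 0.958, -0.004], [0.958, 0.288, 0.002], [0.003, -0.003, -1.0]]
ft_force: [0.1, -0.7, -2.8]
gripper_width: 30.1
gripper_force: 60.2
```

Call:
carry_out(moves=[[0, [14, 3.8, 0], [0, 0, 0]], [0, [22, 5.9, 0], [0, 0, 0]], [0, [31, 8.4, 0], [0, 0, 0]], [0, [31, 8.4, 0], [0, 0, 0]], [0, [31, 8.4, 0], [0, 0, 0]], [0, [31, 8.4, 0], [0, 0, 0]], [0, [31, 8.4, 0], [0, 0, 0]], [0, [31, 8.4, 0], [0, 0, 0]], [0, [31, 8.4, 0], [0, 0, 0]], [0, [31, 8.4, 0], [0, 0, 0]], [0, [31, 8.4, 0], [0, 0, 0]], [0, [31, 8.4, 0], [0, 0, 0]], [0, [31, 8.4, 0], [0, 0, 0]], [0, [31, 8.4, 0], [0, 0, 0]], [0, [31, 8.4, 0], [0, 0, 0]], [0, [31, 8.4, 0], [0, 0, 0]], [0, [31, 8.4, 0], [0, 0, 0]], [0, [31, 8.4, 0], [0, 0, 0]], [0, [20, 5.4, 0], [0, 0, 0]], [0, [11.6, 3.1, 0], [0, 0, 0]]])

```text
clock: 13.87
tcp_pos: [482.7, 310.6, 174.0]
tool_rot: [[-0.285, 0.959, -0.002], [0.959, 0.285, -0.0], [0.0, -0.002, -1.0]]
ft_force: [0.2, -0.8, -2.1]
gripper_width: 30.1
gripper_force: 60.2
```

Call:
carry_out(moves=[[0, [0, 0, 0], [0, 0, 0]], [0, [0, 0, 0], [0, 0, 0]], [0, [0, 0, 0], [0, 0, 0]]])

```text
clock: 14.12
tcp_pos: [484.2, 307.0, 175.2]
tool_rot: [[-0.283, 0.959, -0.001], [0.959, 0.283, -0.001], [-0.001, -0.001, -1.0]]
ft_force: [0.1, -0.5, -2.5]
gripper_width: 30.4
gripper_force: 60.2
```

```bash
python3 - <<'E'
from h import *
s=env.read_state();R=s['tool_rot'];t=s['tcp_pos'];print(t,R,s['gripper_width'],s['ft_force'],s['joints'])
i=show('wrist','m.png')
cv2.imwrite('pics/m2.png',cv2.resize(i,(800,600),interpolation=2))
print([proj('wrist',[483.1,311.2,32])*1.5625,proj('wrist',[483.1-.286*48,311.2+.958*48,52])*1.5625])
for q in('socket_seat','guard_top','test_socket','transformer_centre'):
  for r in env.mark_of('wrist',q)[:2]:print(q,r, R.T@(np.array(r['location'])-t))
# transformer top centre from earlier picture k
class A: pass
Rk=np.array([[.064,.998,-.003],[.998,-.064,.002],[.002,-.003,-1]]);tk=np.array([498.33,-271.44,144.41])
P=env.camera_params('wrist');P=dict(P);o=R.T@(np.array(P['origin'])-t);M=R.T@np.array(P['orientation'])
P['origin']=tk+Rk@o;P['orientation']=Rk@M
for v in(250,382):print(ray('wrist',400/1.5625,v/1.5625,66,P))
k=cv2.imread('pics/k.png');print(cv2.cvtColor(k[150:255,256:257],cv2.COLOR_BGR2HSV)[:,0,2])
E
```

```text
[484.215 306.983 175.157] [[-0.283  0.959 -0.001]
 [ 0.959  0.283 -0.001]
 [-0.001 -0.001 -1.   ]] 30.358725403306433 [ 0.113 -0.489 -2.464] [28.996  1.042 82.441 -0.039 96.577 12.538]
[array([401.322, 278.017]), array([400.808, 205.66 ])]
socket_seat {'location': [480.3, 312.4, 29.3], 'score': 0.95} [  6.433  -2.093 145.853]
transformer_centre {'location': [481.7, 305.0, 165.2], 'score': 0.6} [-1.181 -2.965  9.961]
[ 500.398 -237.749   66.   ]
[ 495.658 -309.186   66.   ]
[156 156 155 158 155 135  62  32  55 102 114 116 115 151 217 234 231 229
 229 230 228 228 230 230 229 230 229 231 229 230 230 230 231 231 232 232
 233 234 236 237 237 237 237 238 238 238 239 238 238 238 238 239 238 239
 238 237 237 237 237 236 237 237 237 237 236 236 237 236 238 244 244 244
 244 244 244 244 244 245 244 244 244 244 244 244 244 244 244 243 243 243
 243 243 244 245 224 153 153 154 157 160 163 151 118  93  63]
```

View pics/m2.png

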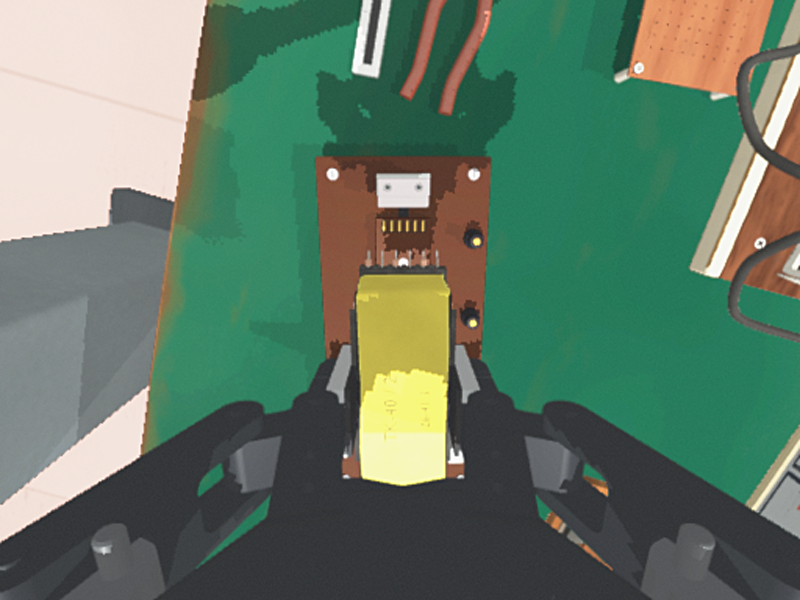

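Call:
carry_out(moves=[[0, [1.2, 0.3, 10], [0, 0, 0]], [0, [0, 0, 20], [0, 0, 0]], [0, [0, 0, 20], [0, 0, 0]], [0, [0, 0, 20], [0, 0, 0]], [0, [0, 0, 10], [0, 0, 0]], [0, [0, 0, 5], [0, 0, 0]], [0, [0, 0, 0], [0, 0, 0]], [0, [0, 0, 0], [0, 0, 0]], [0, [0, 0, 0], [0, 0, 0]]])

```text
clock: 15.12
tcp_pos: [485.0, 309.6, 92.2]
tool_rot: [[-0.285, 0.959, 0.002], [0.959, 0.285, 0.001], [0.001, 0.003, -1.0]]
ft_force: [0.6, 0.1, -2.4]
gripper_width: 29.9
gripper_force: 60.2
```

```bash
python3 - <<'E'
from h import *
s=env.read_state();R=s['tool_rot'];t=s['tcp_pos'];print(t,R,s['ft_force'])
i=show('wrist','n.png')
cv2.imwrite('pics/n2.png',cv2.resize(i[90:230,170:345],(800,640),interpolation=2)[:600])
y=np.array([-.286,.958,0]);x=np.array([.958,.286,0]);S=np.array([483.1,311.2,32])
for p in(S+48*y-17*x+[0,0,20],S+48*y+17*x+[0,0,20]):print((proj('wrist',p)-[170,90])*4.571)
E
```

```text
[484.985 309.603  92.183] [[-0.285  0.959  0.002]
 [ 0.959  0.285  0.001]
 [ 0.001  0.003 -1.   ]] [ 0.584  0.067 -2.425]
[255.237 243.927]
[508.414 243.308]
```

View pics/n2.png

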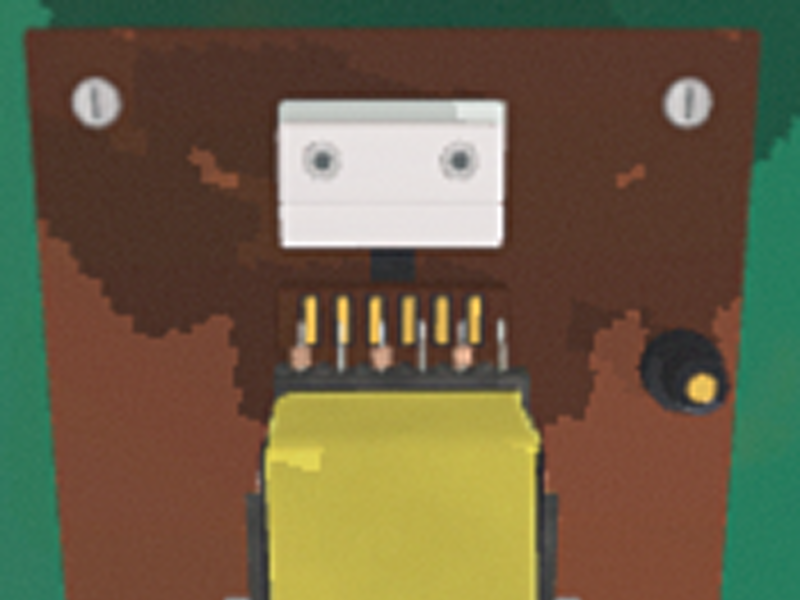

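```bash
python3 - <<'E'
from h import *
s=env.read_state();R=s['tool_rot'];t=s['tcp_pos'];P=env.camera_params('wrist')
f=lambda u,v,z:(R.T@(ray('wrist',170+u/4.571,90+v/4.571,t[2]-z,P)-t))
for n,a in dict(coretop=(400,443,-10.5),corebot=(400,392,20),bobtop=(400,368,18),bobtop2=(400,368,22),pins=(400,320,27.5),pins2=(400,320,22),lip=(391,247,40),contL=(391,296,60)).items():print(n,f(*a))
E
```

```text
coretop [ 35.724   0.93  -10.476]
corebot [34.064  0.897 20.023]
bobtop [37.428  0.902 18.025]
bobtop2 [36.631  0.897 22.025]
pins [41.678  0.895 27.528]
pins2 [42.551  0.901 22.028]
lip [49.558 -0.32  40.029]
contL [40.2   -0.509 60.023]
```

Call:
carry_out(moves=[[0, [0, -1.2, 0], [0, 0, 0]], [0, [0, 0, 4], [0, 0, 0]], [0, [0, 0, 5], [0, 0, 0]], [0, [0, 0, 5], [0, 0, 0]], [0, [0, 0, 4], [0, 0, 0]], [0, [0, 0, 2], [0, 0, 0]], [0, [0, 0, 0], [0, 0, 0]], [0, [0, 0, 0], [0, 0, 0]], [0, [0, 0, 0], [0, 0, 0]], [0, [0, 0, 0], [0, 0, 0]]])

```text
clock: 16.0
tcp_pos: [483.3, 309.0, 70.9]
tool_rot: [[-0.285, 0.959, 0.0], [0.959, 0.285, 0.0], [0.0, 0.001, -1.0]]
ft_force: [-1.0, 0.1, -2.0]
gripper_width: 30.0
gripper_force: 60.2
```

```bash
python3 - <<'E'
from h import *
for k in range(3):
  i=show('wrist','o.png');s=env.read_state();R=s['tool_rot'];t=s['tcp_pos'];print(t,s['ft_force'])
print(R)
cv2.imwrite('pics/o2.png',cv2.resize(i[90:230,170:345],(800,640),interpolation=2)[:600])
E
```

```text
[483.271 308.985  70.902] [-0.591 -0.426 -1.258]
[483.273 308.977  70.893] [-1.048  0.346 -2.081]
[483.255 308.949  70.848] [-0.619 -0.516 -1.568]
[[-0.285  0.959  0.   ]
 [ 0.959  0.285  0.   ]
 [ 0.     0.    -1.   ]]
```

View pics/o2.png

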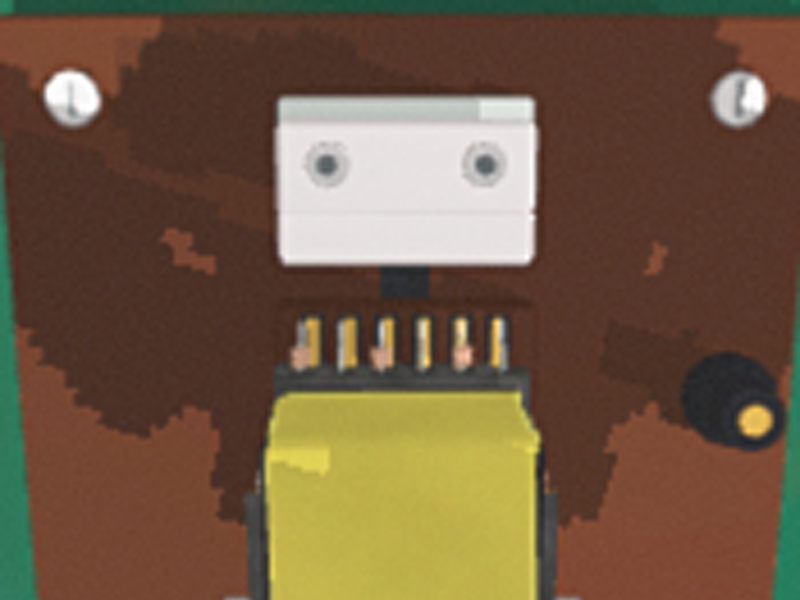

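The pins line up over the contacts at (310–500,340), and the jaw at (406,180) is centred on the transformer at (403,480) to within 1 mm. I'll lower it slightly and hand in.

Call:
carry_out(moves=[[0, [0, 0.4, 1], [0, 0, 0]], [0, [0, 0, 0.4], [0, 0, 0]], [0, [0, 0, 0], [0, 0, 0]], [0, [0, 0, 0], [0, 0, 0]], [0, [0, 0, 0], [0, 0, 0]], [0, [0, 0, 0], [0, 0, 0]]])

```text
clock: 16.65
tcp_pos: [483.5, 309.0, 69.2]
tool_rot: [[-0.285, 0.959, -0.0], [0.959, 0.285, 0.0], [0.0, -0.0, -1.0]]
ft_force: [0.5, -0.2, -2.3]
gripper_width: 30.1
gripper_force: 60.2
```

```bash
python3 -c "
from h import *
s=env.read_state();print(s['tcp_pos'],s['ft_force'],s['gripper_force'])
print(env.finish_job())"
```

```text
[483.496 309.008  69.154] [ 0.459 -0.169 -2.251] 60.19325852394104
the job is handed in; nothing more can be done
None
```

I handed the job in at about 17 s with the socket knob open and the largest transformer held level between the jaws, its underside about 1 cm above the contacts and centred to about 1 mm by the camera; the hand-in gave no verdict.

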